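# Sort the wing castings into their trays

## Robot

A 6-joint arm with a two-finger parallel gripper is mounted at the origin on the work surface; the furniture and walls round the work are solid. World frame = base frame: x ahead of the robot, y to its left, z up, the work surface at z = 0. Lengths are in mm, angles in rad, forces in N, time in s.
With the tool pointing down it reaches from about 275 to 750 mm from the base axis. Payload 10.2 kg.
Tool frame: the origin (TCP) lies between the finger pads; the fingertips stand 11 mm ahead of it and the grasp point (between the pads) lies 8 mm behind it; z points along the fingers, y is the line along which they close (so a half turn about z gives the same grasp; the last joint's range is limited). The gripper opens to 85 mm and grips with 20 to 120 N. Pads are 22 mm wide; open, the fingers measure 114 mm over their backs; the gripper's body (76 mm by 85 mm) begins 54 mm behind the grasp point. The pads swing forward as they close: fully open they stand 13 mm farther back than shut.
Start: joints at [0.91, 0.313, 1.498, -0, 1.331, -0.223], TCP at [222.586, 475.486, 242.294] pointing down, gripper open.
Joint ranges: [-2.94, 2.94], [-0.97, 2.17], [0.19, 2.56], [-1.23, 4.37], [0.02, 3.11], [-2.88, 2.88]. Speed limits (rad/s): [2.39, 2.39, 3.01, 3.14, 3.14, 3.14].

## Interface

Orientations are given as a unit quaternion [w, x, y, z].
In Python, from rig import sense, eyes, finish_job gives the robot as it stands.
- The arm moves only by the shell command python3 -m jog 'ROWS' [FORCE]. ROWS is JSON, a list of rows, each a list of 7 numbers: the shift along the tool's x, y, z in m, then the turn, a rotation vector about the tool's x, y, z in rad, then the finger opening in m, from 0 to 0.0854. In form: [[dx, dy, dz, rx, ry, rz, gripper], ...]. A call has 1 to 5 rows; each row shifts and turns the commanded pose from where the row before left it, along the tool's axes as they then stand; what a row does not reach is not made up. A row lasts 1/10 s, in which the tool goes at most 50 mm and 8.59 degrees, less where a joint would pass 70% of its speed; a pose out of reach is approached as far as the arm can. A call is refused whole if a number of a shift passes 0.05 or a number of a turn 0.15, either way. A call with a gripper value outside its range is refused whole. The fingers move at their own pace and stop on an object; FORCE is the grip in N (left out, the last holds). Time passes only in rows, so rows that do not move let the fingers close. It gives the time, the measured TCP pose, the force, the opening and the grip force at its end, in the units of the state.
- sense(): the state, without advancing time (a new reading comes with each control period).
- eyes.capture(name): name is "scene" or "side" or "wrist"; returns the picture (384x512x3 uint8, red, green, blue); there is no depth.
- eyes.calibration(name): a dict with "fx", "fy", "cx", "cy" (pixels), "cam_to_world" (4x4, takes a point from camera to world coordinates); the wrist camera has in their place "mount" (4x4, takes a point from camera to tool coordinates, whose origin is the TCP and whose axes are the flange's). Camera axes: x right, y down, z forward; pixel columns grow to the right and rows downward; lengths in mm; the calibration is good to about 2 mm. A picture is of the moment at which its call begins: read the wrist's pose just before it. calibration takes no time and is no camera call.
- finish_job(): hands the job in; it is judged then, once.
The state is a dict: "time_s": time; "joints": joint angles; "dq": joint speeds; "tau": joint torques, N m; "eef_pos": TCP position; "ee_rot": TCP orientation; "force": force on the tool from outside, world axes, zero at the start; "wrist_torque": the same for the moment, N m; "grip_width": opening from 0.0 (shut) to 1.0 (fully open); "grip_force": force on a finger pad.
Only numpy, scipy, OpenCV 4.12 (cv2) and the standard library are available. Lean on these libraries where they do the work, as an engineer would, in place of code of your own. Each camera call takes 0.05 s, during which the arm holds its last target. There are 200 camera calls.

## Task

Sort the five wing castings on the bench into the trays: the two painted ones (blue paddle, black and yellow foot) into the green tray, the two bare white ones with a single paddle into the red tray, and the bare white one with two paddles into the blue tray. Stand each upright on its foot, flat on the tray floor with the foot along the bay, one casting to a bay, either way round. Leave the paint tin and the dropper bottle where they stand.

Things in the scene. Friction and masses are not known exactly. Their poses are not given: they have to be found in the camera images.
- painted_long: Painted wing casting, longer foot (yellow, black, blue): 32 mm (x) by 120 mm (y), 30 mm high, with one flat upright light blue paddle on it; 105 mm high in all. Origin: centre of its underside; z up, y along the foot. Flat sole. Grip the paddle across x from above, pads 75 mm above the underside, at y = +20 mm; there it is 20 mm thick (x) and 45 mm wide (y). Rigid, 56 to 98 g.
- painted_short: Painted wing casting with the shorter foot: the same shape and colours, foot 35 mm (x) by 96 mm (y) and about 30 mm high, one light blue paddle; 106 mm high in all. Origin: centre of its underside; z up, y along the foot. Flat sole. Grip the paddle across x from above, pads 75 mm above the underside, at y = +6 mm; there it is 20 mm thick (x) and 45 mm wide (y). Rigid, 56 to 98 g.
- bare_long: Bare (unpainted, off-white) wing casting with one paddle and the longer foot: foot bar 31 mm (x) by 118 mm (y) and about 30 mm high; 111 mm high in all. Origin: centre of its underside; z up, y along the foot. Flat sole. Grip the paddle across x from above, pads 75 mm above the underside, at y = +27 mm; there it is 20 mm thick (x) and 42 mm wide (y). Rigid, 56 to 98 g.
- bare_short: Bare (unpainted, off-white) wing casting with one paddle and the shorter foot: foot bar 37 mm (x) by 94 mm (y) and about 30 mm high; 104 mm high in all. Origin: centre of its underside; z up, y along the foot. Flat sole. Grip the paddle across x from above, pads 75 mm above the underside, at y = +23 mm; there it is 20 mm thick (x) and 36 mm wide (y). Rigid, 56 to 98 g.
- bare_twin: Bare (off-white) wing casting with two paddles side by side along the foot, like a heart: foot bar 32 mm (x) by 108 mm (y) and about 30 mm high; 108 mm high in all. Origin: centre of its underside; z up, y along the foot. Flat sole. Grip the paddle across x from above, pads 75 mm above the underside, at y = 0; there it is 20 mm thick (x) and 80 mm wide (y). Rigid, 56 to 98 g.
- green_tray: Fixed shallow open tray of green plastic, 128 mm (x) by 156 mm (y) outside, 24 mm high, walls 5 mm, floor 4 mm thick. A rib 6 mm thick and 18 mm high along y divides it in two equal bays, each 56 mm (x) by 146 mm (y) inside, with centres at x = -31 mm and x = +31 mm. Origin: centre of its underside; z up. For the two painted castings.
- red_tray: Fixed shallow open tray of red plastic, 128 mm (x) by 156 mm (y) outside, 24 mm high, walls 5 mm, floor 4 mm thick. A rib 6 mm thick and 18 mm high along y divides it in two equal bays, each 56 mm (x) by 146 mm (y) inside, with centres at x = -31 mm and x = +31 mm. Origin: centre of its underside; z up. For the two bare single-paddle castings.
- blue_tray: Fixed shallow open tray of blue plastic, 66 mm (x) by 156 mm (y) outside, 24 mm high, walls 5 mm, floor 4 mm thick. It has a single bay, 56 mm (x) by 146 mm (y) inside. Origin: centre of its underside; z up. For the bare twin-paddle casting.
- paint_tin: A bystander to be left alone: a loose, closed, dirty paint tin, 78 mm across and 78 mm high, standing left of the work. Origin: centre of its underside.
- dropper_bottle: A bystander to be left alone: a loose amber bottle with a black dropper cap, 33 mm across and 102 mm high, standing right of the work. Origin: centre of its underside.

How it is judged (in metres and radians):
At the end, for the whole second after the job is handed in: Painted castings in the green tray, bare single-paddle ones in the red, the bare twin one in the blue; one to a bay, upright (0.2 rad), underside within 8 mm of the floor, foot along the bay (0.35 rad), origin within 16 mm of the bay's centre line and 35 mm of mid-length; all at rest (y of painted_long in the frame of green_tray between -0.035 and 0.035 m and z of painted_long in the frame of green_tray between -0.002 and 0.012 m and angle between each of painted_long, painted_short, bare_long, bare_short, bare_twin's own z axis and vertical below 0.2 rad and angle between the y axis of each of painted_long, painted_short and the y axis of green_tray, either way round below 0.35 rad and linear speed of each of painted_long, painted_short, bare_long, bare_short, bare_twin below 0.01 m/s and angular speed of each of painted_long, painted_short, bare_long, bare_short, bare_twin below 0.1 rad/s and y of painted_short in the frame of green_tray between -0.035 and 0.035 m and z of painted_short in the frame of green_tray between -0.002 and 0.012 m and y of bare_long in the frame of red_tray between -0.035 and 0.035 m and z of bare_long in the frame of red_tray between -0.002 and 0.012 m and angle between the y axis of each of bare_long, bare_short and the y axis of red_tray, either way round below 0.35 rad and y of bare_short in the frame of red_tray between -0.035 and 0.035 m and z of bare_short in the frame of red_tray between -0.002 and 0.012 m and y of bare_twin in the frame of blue_tray between -0.035 and 0.035 m and z of bare_twin in the frame of blue_tray between -0.002 and 0.012 m and angle between the y axis of bare_twin and the y axis of blue_tray, either way round below 0.35 rad and ((x of painted_long in the frame of green_tray between 0.015 and 0.047 m and x of painted_short in the frame of green_tray between -0.047 and -0.015 m) or (x of painted_long in the frame of green_tray between -0.047 and -0.015 m and x of painted_short in the frame of green_tray between 0.015 and 0.047 m)) and ((x of bare_long in the frame of red_tray between 0.015 and 0.047 m and x of bare_short in the frame of red_tray between -0.047 and -0.015 m) or (x of bare_long in the frame of red_tray between -0.047 and -0.015 m and x of bare_short in the frame of red_tray between 0.015 and 0.047 m)) and x of bare_twin in the frame of blue_tray between -0.016 and 0.016 m); the robot touches nothing.
It fails at once if the paint tin pushed more than 15 mm or tipped over (distance of paint_tin from where it was at the start of the episode above 0.015 m or angle between paint_tin's own z axis and vertical above 0.3 rad).
It fails at once if the dropper bottle pushed more than 15 mm or tipped over (distance of dropper_bottle from where it was at the start of the episode above 0.015 m or angle between dropper_bottle's own z axis and vertical above 0.3 rad).
It also fails if it takes over 131 s, if anything falls off the work surface, if the arm or the gripper's body presses on something with over 40 N, if the wrist force passes 120 N, or if a joint passes its speed limit or range.

## Working session

There is one attempt and no reset: what is moved stays moved. The work goes in short steps, Python scripts to look and compute and a shell command to move; the robot and the scene stay as the last step left them, time stands still between calls to the robot, and variables do not carry over. Pictures are saved under pics/ and viewed, at most 15 in all, crops included, and the job is handed in when it is done.

```bash
mkdir -p pics; ls; python3 - <<'E'
from rig import sense, eyes
import cv2, json
s=sense(); print(s)
for n in("scene","side"):
    cv2.imwrite(f"pics/{n}0.png",cv2.cvtColor(eyes.capture(n),cv2.COLOR_RGB2BGR))
for n in("scene","side","wrist"): print(n,eyes.calibration(n))
E
```

```text
pics
{'time_s': 0.0, 'joints': array([ 9.09604440e-01,  3.13453891e-01,  1.49849172e+00, -2.42330429e-06,
        1.33100678e+00, -2.23419537e-01]), 'dq': array([ 3.51656843e-05, -5.09075093e-04, -2.88993487e-03, -4.44122068e-05,
       -9.38805132e-04,  2.24512882e-03]), 'tau': array([ 5.70899883e-04, -4.12272763e+01, -2.59739149e+01, -1.84742166e-04,
        4.31955224e-03, -7.12004544e-05]), 'eef_pos': array([222.41365734, 475.26753219, 241.71251423]), 'ee_rot': array([-2.89938096e-04,  2.17142177e-01,  9.76139751e-01, -6.14949294e-04]), 'force': array([ 0.15601715, -0.46552221,  0.43530238]), 'wrist_torque': array([ 0.02676329,  0.04815121, -0.03271129]), 'grip_force': 0.0, 'grip_width': 0.9998385969262465}
scene {'fx': 383.02687282259143, 'fy': 383.02687282259143, 'cx': 264.37249663425285, 'cy': 193.68419764035943, 'cam_to_world': array([[-8.27268728e-01, -3.11362398e-01,  4.67632237e-01,
        -5.53527463e+01],
       [-5.61726045e-01,  4.72499690e-01, -6.79122885e-01,
         9.04271781e+02],
       [-9.50275763e-03, -8.24498332e-01, -5.65784586e-01,
         7.32059432e+02
[... 314 characters left out ...]
066e-01, -3.67535041e-01,  5.69070673e-01,
        -7.33777211e+02],
       [-1.59060411e-02, -8.30430686e-01, -5.56894850e-01,
         8.18545751e+02],
       [ 0.00000000e+00,  0.00000000e+00,  0.00000000e+00,
         1.00000000e+00]])}
wrist {'fx': 335.42160330190046, 'fy': 335.42160330190046, 'cx': 251.2366021589784, 'cy': 199.3241047368826, 'mount': array([[ 4.10738502e-04, -9.64744367e-01, -2.63188407e-01,
         6.60084662e+01],
       [ 9.99999593e-01,  6.07530061e-04, -6.66339646e-04,
         4.88581620e-02],
       [ 8.02742289e-04, -2.63188026e-01,  9.64744224e-01,
        -1.31045513e+02],
       [ 0.00000000e+00,  0.00000000e+00,  0.00000000e+00,
         1.00000000e+00]])}
```

View pics/scene0.png

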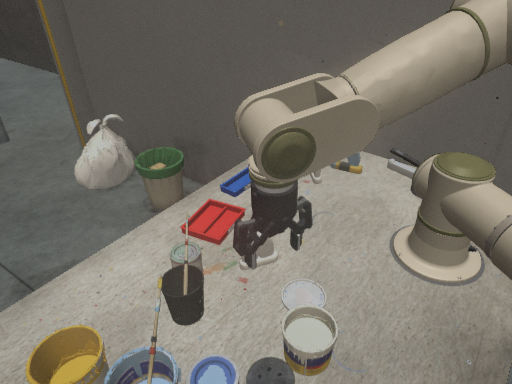

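View pics/side0.png

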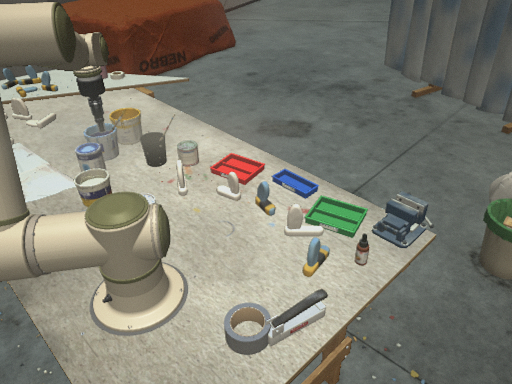

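Side view shows all: bare castings at about (181,178), (230,187) and twin (301,222); painted (265,197), (316,257); trays red (238,168), blue (295,183), green (337,215); tin (188,153); bottle (362,250).

```bash
cat > h.py <<'E'
import numpy as np, cv2
from rig import sense, eyes
from scipy.spatial.transform import Rotation as R
def unproj(uv,z,K,T):
    uv=np.atleast_2d(uv).astype(float)
    d=np.c_[(uv[:,0]-K['cx'])/K['fx'],(uv[:,1]-K['cy'])/K['fy'],np.ones(len(uv))]@T[:3,:3].T
    o=T[:3,3]; return o+d*((z-o[2])/d[:,2])[:,None]
def cam(n):
    K=eyes.calibration(n)
    if n!='wrist': return K,K['cam_to_world']
    s=sense(); T=np.eye(4); q=s['ee_rot']; T[:3,:3]=R.from_quat([*q[1:],q[0]]).as_matrix(); T[:3,3]=s['eef_pos']
    return K,T@K['mount']
def ortho(img,K,T,z,x0,x1,y0,y1,sc):
    """top-down view of plane z; up=+x, left=+y; sc px per mm"""
    w,h=int((y1-y0)*sc),int((x1-x0)*sc)
    c,r=np.meshgrid(np.arange(w),np.arange(h))
    P=np.stack([x1-r/sc,y1-c/sc,np.full(c.shape,float(z))],-1)
    p=(P-T[:3,3])@T[:3,:3]
    u=p[...,0]/p[...,2]*K['fx']+K['cx']; v=p[...,1]/p[...,2]*K['fy']+K['cy']
    return cv2.remap(img,u.astype(np.float32),v.astype(np.float32),cv2.INTER_LINEAR)
def grid(o,x0,x1,y0,y1,sc,step=50):
    for x in range(int(np.ceil(x0/step)*step),int(x1),step):
        r=int((x1-x)*sc); cv2.line(o,(0,r),(6,r),(255,0,255),1); cv2.putText(o,str(x),(8,r+4),0,.35,(255,0,255),1)
    for y in range(int(np.ceil(y0/step)*step),int(y1),step):
        c=int((y1-y)*sc); cv2.line(o,(c,0),(c,6),(255,0,255),1); cv2.putText(o,str(y),(c-8,18),0,.35,(255,0,255),1)
    return o
def save(n,im): cv2.imwrite(f'pics/{n}.png',cv2.cvtColor(im,cv2.COLOR_RGB2BGR))
E
python3 - <<'E'
from h import *
K,T=cam('side'); im=eyes.capture('side')
hsv=cv2.cvtColor(im,cv2.COLOR_RGB2HSV); H,S,V=cv2.split(hsv)
for n,(a,b),(u0,u1,v0,v1) in(('red',(170,8),(205,270,150,185)),('blue',(100,125),(268,325,165,200)),('green',(55,90),(300,375,190,240))):
    m=((H>=a)&(H<=b)) if a<b else ((H>=a)|(H<=b))
    m=(m&(S>120)&(V>40)).astype(np.uint8)
    k=np.zeros_like(m);k[v0:v1,u0:u1]=1;m*=k
    ys,xs=np.nonzero(m); P=unproj(np.c_[xs,ys],24,K,T)[:,:2].astype(np.float32)
    print(n,len(xs),cv2.minAreaRect(P))
B=(250,750,-350,350,1.14)
im2=ortho(im,K,T,0,*B[:4],1.14); save('ortho0',grid(im2.copy(),*B))
save('crop0',cv2.resize(im[135:285,150:400],None,fx=3.2,fy=3.2,interpolation=2))
E
```

```text
red 913 ((579.9993286132812, 233.0514373779297), (155.8867950439453, 176.50119018554688), 8.971104621887207)
blue 572 ((641.3466796875, 10.274765014648438), (174.17234802246094, 87.65850830078125), 86.9017333984375)
green 1021 ((582.4559326171875, -201.16468811035156), (148.84317016601562, 159.75621032714844), 13.155508995056152)
```

View pics/ortho0.png

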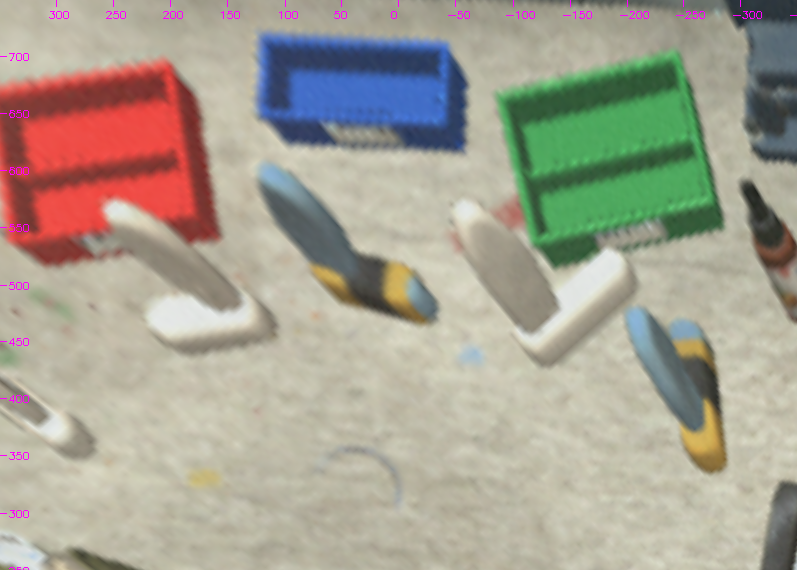

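View pics/crop0.png

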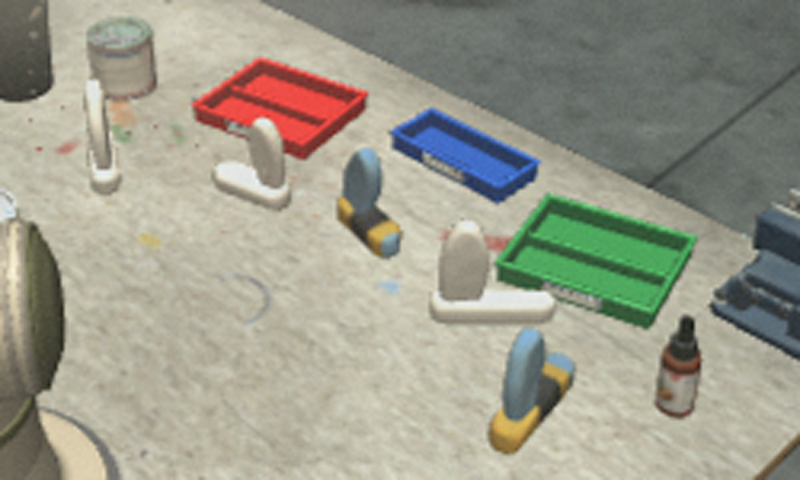

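Ortho shows: bare_short foot near (465,170), painted_short (500,25), bare_long (490,-150), painted_long (410,-260); the fifth, presumably the twin, left around (400,300+), seen edge-on. Trays near red (600,230), blue (650,10), green (600,-200). I'll take close wrist looks.

```bash
cat > look.py <<'E'
import sys
from h import *
x0,x1,y0,y1,sc,z=map(float,sys.argv[2:8])
K,T=cam('wrist'); im=eyes.capture('wrist'); save('raw_'+sys.argv[1],im); np.savez('raw_'+sys.argv[1],T=T,im=im)
save(sys.argv[1],grid(ortho(im,K,T,z,x0,x1,y0,y1,sc),x0,x1,y0,y1,sc))
s=sense(); print(s['time_s'],s['eef_pos'].round(1),s['ee_rot'].round(4))
E
R='[-0.0304,-0.0183,-0.0088,0,0,0,0.085]'
python3 -m jog '[[-0.0304,-0.0183,-0.0088,0,0,0,0.085],[-0.0304,-0.0183,-0.0088,0,0,0,0.085],[-0.0304,-0.0183,-0.0088,0,0,0,0.085],[-0.0304,-0.0183,-0.0088,0,0,0,0.085],[-0.0304,-0.0183,-0.0088,0,0,0,0.085]]' 
python3 -m jog '[[-0.0304,-0.0183,-0.0088,0,0,0,0.085],[-0.0304,-0.0183,-0.0088,0,0,0,0.085],[-0.0304,-0.0183,-0.0088,0,0,0,0.085],[-0.0304,-0.0183,-0.0088,0,0,0,0.085],[-0.0304,-0.0183,-0.0088,0,0,0,0.085]]' 
python3 -m jog '[[0,0,0,0,0,0,0.085],[0,0,0,0,0,0,0.085],[0,0,0,0,0,0,0.085]]'
python3 look.py w1 250 750 -150 450 1.3 0
```

```text
time_s: 0.65
eef_pos: [321.9, 326.9, 286.5]
ee_rot: [-0.0, 0.217, 0.976, -0.0]
force: [0.3, 0.6, -0.1]
grip_width: 0.99
grip_force: 0.0
time_s: 1.15
eef_pos: [420.8, 179.5, 330.6]
ee_rot: [-0.0, 0.217, 0.976, -0.0]
force: [-0.6, 0.2, -0.8]
grip_width: 0.995
grip_force: 0.0
time_s: 1.45
eef_pos: [419.8, 181.4, 330.0]
ee_rot: [-0.0, 0.217, 0.976, -0.0]
force: [-0.5, 1.4, 0.4]
grip_width: 0.995
grip_force: 0.0
1.5 [419.8 181.6 330. ] [-3.000e-04  2.165e-01  9.763e-01 -0.000e+00]
```

View pics/w1.png

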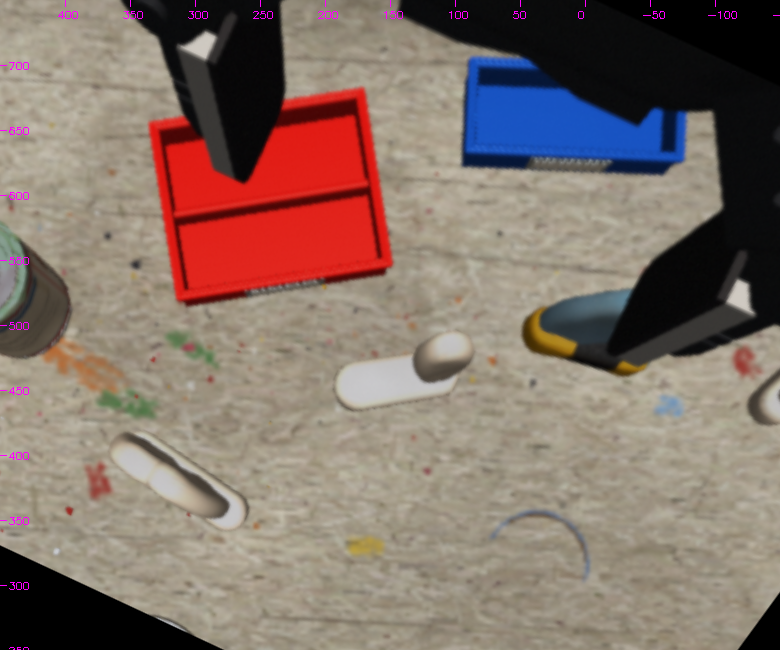

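Wrist ortho: twin foot (110,437)-(245,520) → centre ≈(380,307); bare_short foot (335,385)-(460,375) with paddle at its −y end; red tray, blue tray clear; painted_short partially behind finger. Second look to the right.

```bash

python3 -m jog '[[-0.0165,-0.0352,0,0,0,0,0.085],[-0.0165,-0.0352,0,0,0,0,0.085],[-0.0165,-0.0352,0,0,0,0,0.085],[-0.0165,-0.0352,0,0,0,0,0.085]]' |tail -0
python3 -m jog '[[-0.0165,-0.0352,0,0,0,0,0.085],[-0.0165,-0.0352,0,0,0,0,0.085],[-0.0165,-0.0352,0,0,0,0,0.085],[-0.0165,-0.0352,0,0,0,0,0.085],[0,0,0,0,0,0,0.085]]' |tail -0
python3 -m jog '[[0,0,0,0,0,0,0.085],[0,0,0,0,0,0,0.085]]' |tail -0
python3 look.py w2 270 730 -400 200 1.3 0
python3 - <<'E'
from h import *
for n,w in(('w1',('red','blue')),('w2',('green','blue'))):
    d=np.load(f'raw_{n}.npz'); im,T=d['im'],d['T']; K=eyes.calibration('wrist')
    o=ortho(im,K,T,24,350,750,-400,450,1); H,S,V=cv2.split(cv2.cvtColor(o,cv2.COLOR_RGB2HSV))
    for c in w:
        m={'red':(H>170)|(H<6),'blue':(H>100)&(H<125),'green':(H>55)&(H<90)}[c]&(S>140)&(V>30)
        m=cv2.morphologyEx(m.astype(np.uint8),cv2.MORPH_OPEN,np.ones((5,5)))
        _,lab,st,_=cv2.connectedComponentsWithStats(m); i=1+st[1:,4].argmax()
        ys,xs=np.nonzero(lab==i); (cx,cy),wh,a=cv2.minAreaRect(np.c_[xs,ys].astype(np.float32))
        print(n,c,'x,y',750-cy,450-cx,np.round(wh,0),a,'cam',T[:3,3].round(0))
E
```

```text
2.65 [ 420.6 -128.8  330.4] [1.000e-04 2.162e-01 9.764e-01 0.000e+00]
w1 red x,y 586.2196655273438 240.2354736328125 [137. 161.] 80.82379150390625 cam [360. 209. 461.]
w1 blue x,y 646.5468597412109 18.08935546875 [160.  80.] 2.4628164768218994 cam [360. 209. 461.]
w2 green x,y 590.4331207275391 -197.38421630859375 [134. 160.] 76.67547607421875 cam [ 361. -101.  461.]
w2 blue x,y 646.6265258789062 34.2957763671875 [123.  78.] 1.9091525077819824 cam [ 361. -101.  461.]Exception ignored on flushing sys.stdout:
BrokenPipeError: [Errno 32] Broken pipe
Exception ignored on flushing sys.stdout:
BrokenPipeError: [Errno 32] Broken pipe
Exception ignored on flushing sys.stdout:
BrokenPipeError: [Errno 32] Broken pipe
```

View pics/w2.png

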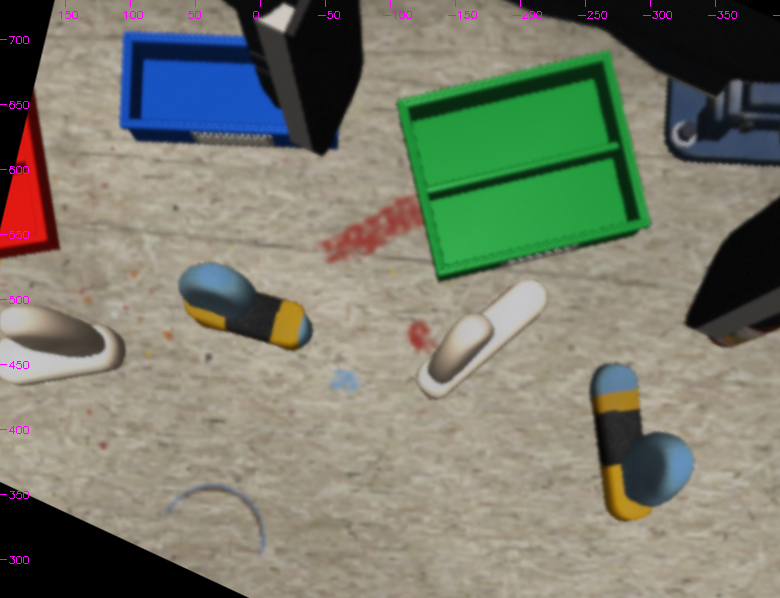

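Both remaining areas clear in w2: painted_short grip ≈(480,9), bare_long grip ≈(446,-150), painted_long grip ≈(368,-272), green tray corners (400,100),(605,52),(650,228),(440,278) px confirm centre ≈(591,-197). Estimates are good enough; I go to painted_long first.

```bash
cat > go.py <<'E'
# go.py x y z closing_angle_deg : tool-frame rotation and then shift needed from here
import sys
from h import *
x,y,z,a=map(float,sys.argv[1:5]); s=sense(); q=s['ee_rot']
M=R.from_quat([*q[1:],q[0]]).as_matrix(); cur=np.degrees(np.arctan2(M[1,1],M[0,1]))
d=(a-cur+90)%180-90; outs=[d]
if len(sys.argv)>5: outs=[d-180*np.sign(d)]
for d in outs:
    Rn=R.from_euler('z',d,degrees=True).as_matrix()@M
    v=Rn.T@(np.array([x,y,z])-s['eef_pos'])/1000
    print('t',round(s['time_s'],2),'pos',s['eef_pos'].round(1),'yaw',cur.round(1),'j6',s['joints'][5].round(2),'RZ',np.radians(-d).round(3),'then',v.round(4),'tilt',M[2,2].round(4),'grip',s['grip_width'].round(3),round(s['grip_force'],1))
E
for a in "368 -272 200 98" "480 9 200 -15" "446 -150 200 43.6" "457 123 200 10" "380 308 200 -34"; do python3 go.py $a; done
```

```text
Traceback (most recent call last):
  File "go.py", line 11, in <module>
    print('t',round(s['time_s'],2),'pos',s['eef_pos'].round(1),'yaw',cur.round(1),'j6',s['joints'][5].round(2),'RZ',np.radians(-d).round(3),'then',v.round(4),'tilt',M[2,2].round(4),'grip',s['grip_width'].round(3),round(s['grip_force'],1))
                                                                                                                                                                                            ^^^^^^^^^^^^^^^^^^^^^
AttributeError: 'float' object has no attribute 'round'
Traceback (most recent call last):
  File "go.py", line 11, in <module>
    print('t',round(s['time_s'],2),'pos',s['eef_pos'].round(1),'yaw',cur.round(1),'j6',s['joints'][5].round(2),'RZ',np.radians(-d).round(3),'then',v.round(4),'tilt',M[2,2].round(4),'grip',s['grip_width'].round(3),round(s['grip_force'],1))
                                                                                                                                                                                            ^^^^^^^^^^^^^^^^^^^^^
At
[... 1084 characters left out ...]
                                              ^^^^^^^^^^^^^^^^^^^^^
AttributeError: 'float' object has no attribute 'round'
Traceback (most recent call last):
  File "go.py", line 11, in <module>
    print('t',round(s['time_s'],2),'pos',s['eef_pos'].round(1),'yaw',cur.round(1),'j6',s['joints'][5].round(2),'RZ',np.radians(-d).round(3),'then',v.round(4),'tilt',M[2,2].round(4),'grip',s['grip_width'].round(3),round(s['grip_force'],1))
                                                                                                                                                                                            ^^^^^^^^^^^^^^^^^^^^^
AttributeError: 'float' object has no attribute 'round'
```

```bash
sed -i "s/np.radians(-d).round(3)/round(float(np.radians(-d)),3)/; s/s\['grip_width'\].round(3)/round(float(s['grip_width']),3)/; s/cur.round(1)/round(float(cur),1)/" go.py
python3 go.py 368 -272 200 98
```

```text
t 2.65 pos [ 420.6 -128.8  330.4] yaw 65.0 j6 -1.7 RZ -0.575 then [ 0.072  -0.1345  0.1304] tilt -1.0 grip 0.993 0.0
```

```bash

python3 -m jog '[[0,0,0,0,0,-0.144,0.085],[0,0,0,0,0,-0.144,0.085],[0,0,0,0,0,-0.144,0.085],[0,0,0,0,0,-0.143,0.085]]' >/dev/null
python3 -m jog '[[0.0144,-0.0269,0.0261,0,0,0,0.085],[0.0144,-0.0269,0.0261,0,0,0,0.085],[0.0144,-0.0269,0.0261,0,0,0,0.085],[0.0144,-0.0269,0.0261,0,0,0,0.085],[0.0144,-0.0269,0.0261,0,0,0,0.085]]' >/dev/null
python3 -m jog '[[0,0,0,0,0,0,0.085],[0,0,0,0,0,0,0.085]]' >/dev/null
python3 go.py 368 -272 67 98
python3 look.py w3 230 530 -400 -100 1.9 0
```

```text
t 3.75 pos [ 367.9 -272.5  199.9] yaw 97.9 j6 -2.6 RZ -0.002 then [-0.0002  0.0004  0.1329] tilt -1.0 grip 1.001 0.0
3.8 [ 368.2 -272.4  200.5] [ 3.000e-04 -6.920e-02  9.976e-01 -3.000e-04]
```

View pics/w3.png

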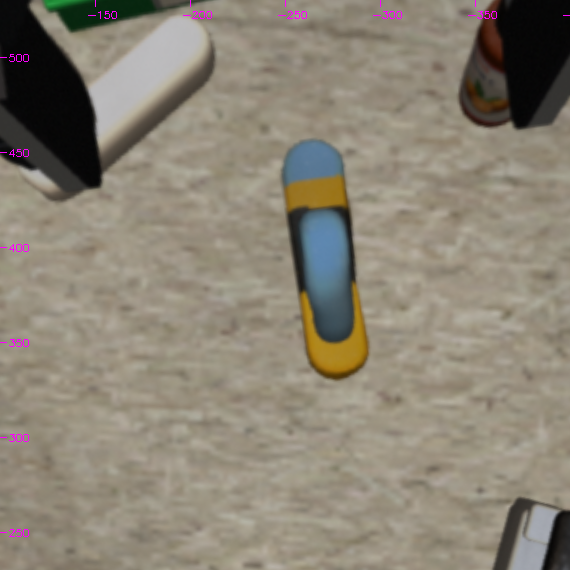

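Paddle centred at px (326,270), foot (313,140)–(338,378): centre ≈(388,-271) as estimated. Grasp.

```bash

python3 -m jog '[[0,0,0.033,0,0,0.03,0.085],[0,0,0.035,0,0,0,0.085],[0,0,0.035,0,0,0,0.085],[0,0,0.02,0,0,0,0.085],[0,0,0.01,0,0,0,0.085]]' 40 >/dev/null
python3 -m jog '[[0,0,0,0,0,0,0.05],[0,0,0,0,0,0,0],[0,0,0,0,0,0,0],[0,0,0,0,0,0,0],[0,0,0,0,0,0,0]]' 
python3 -m jog '[[0,0,-0.01,0,0,0,0],[0,0,-0.03,0,0,0,0],[0,0,-0.04,0,0,0,0],[0,0,-0.04,0,0,0,0],[0,0,-0.013,0,0,0,0]]'
python3 - <<'E'
import numpy as np
t={'green':((591.5,-197),13.3),'red':((588.5,240.5),9.2),'blue':((651.5,17),-2.5)}
for n,tr,off,g,yd in (('PL','green',31,20,-1),('PL','green',31,20,1),('PS','green',-31,6,1),('BL','red',31,27,1),('BS','red',-31,23,-1),('T','blue',0,0,1)):
    c,a=t[tr];a=np.radians(a);p=np.array(c)+off*np.array([np.cos(a),np.sin(a)])+yd*g*np.array([-np.sin(a),np.cos(a)]);print(n,yd,p.round(1),t[tr][1])
E
```

```text
time_s: 4.8
eef_pos: [367.9, -273.7, 67.6]
ee_rot: [0.001, -0.054, 0.999, -0.001]
force: [-0.4, 0.5, 5.6]
grip_width: 0.222
grip_force: 39.8
time_s: 5.3
eef_pos: [368.3, -274.0, 204.2]
ee_rot: [0.002, -0.054, 0.999, -0.003]
force: [0.2, 0.3, -1.0]
grip_width: 0.224
grip_force: 39.1
PL -1 [ 626.3 -209.3] 13.3
PL 1 [ 617.1 -170.4] 13.3
PS 1 [ 560.  -198.3] 13.3
BL 1 [614.8 272.1] 9.2
BS -1 [561.6 212.8] 9.2
T 1 [651.5  17. ] -2.5
```

```bash
python3 go.py 617 -170.5 210 13.3
```

```text
t 5.3 pos [ 368.3 -274.   204.2] yaw 96.1 j6 -2.57 RZ 1.446 then [ 0.0435  0.2658 -0.0074] tilt -1.0 grip 0.224 39.1
```

```bash

python3 -m jog '[[0,0,0,0,0,0.1446,0],[0,0,0,0,0,0.1446,0],[0,0,0,0,0,0.1446,0],[0,0,0,0,0,0.1446,0],[0,0,0,0,0,0.1446,0]]' >/dev/null
python3 -m jog '[[0,0,0,0,0,0.1446,0],[0,0,0,0,0,0.1446,0],[0,0,0,0,0,0.1446,0],[0,0,0,0,0,0.1446,0],[0,0,0,0,0,0.1446,0]]' >/dev/null
python3 -m jog '[[0.0062,0.038,-0.001,0,0,0,0],[0.0062,0.038,-0.001,0,0,0,0],[0.0062,0.038,-0.001,0,0,0,0],[0.0062,0.038,-0.001,0,0,0,0]]' >/dev/null
python3 -m jog '[[0.0062,0.038,-0.001,0,0,0,0],[0.0062,0.038,-0.001,0,0,0,0],[0.0062,0.038,-0.001,0,0,0,0],[0,0,0,0,0,0,0],[0,0,0,0,0,0,0]]' >/dev/null
python3 go.py 617 -170.5 72 13.3
python3 look.py w4 450 750 -370 -20 1.7 24
```

```text
t 7.2 pos [ 616.3 -169.4  206.7] yaw 13.3 j6 -0.68 RZ 0.001 then [-0.0012  0.0005  0.1347] tilt -1.0 grip 0.219 39.4
7.25 [ 615.9 -170.   207. ] [-3.000e-04  6.205e-01  7.842e-01 -2.000e-04]
```

View pics/w4.png

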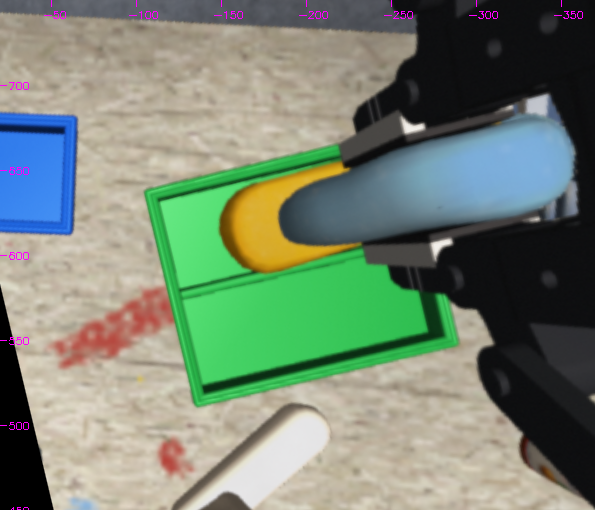

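Tray corners (147,190),(195,405),(458,343) agree with my tray pose within 2 mm, casting aligned over the far bay. Lower and release.

```bash

python3 -m jog '[[0,0,0.04,0,0,0,0],[0,0,0.04,0,0,0,0],[0,0,0.03,0,0,0,0],[0,0,0.015,0,0,0,0],[0,0,0.009,0,0,0,0]]'
python3 -m jog '[[0,0,0.0,0,0,0,0],[0,0,0,0,0,0,0.04],[0,0,0,0,0,0,0.04],[0,0,0,0,0,0,0.04],[0,0,0,0,0,0,0.04]]'
python3 -m jog '[[0,0,-0.02,0,0,0,0.04],[0,0,-0.03,0,0,0,0.04],[0,0,-0.04,0,0,0,0.04],[0,0,-0.04,0,0,0,0.06],[0,0,-0.01,0,0,0,0.085]]' >/dev/null
python3 go.py 446 -150 200 43.6
```

```text
time_s: 7.75
eef_pos: [615.9, -170.4, 72.6]
ee_rot: [-0.0, 0.621, 0.784, -0.0]
force: [0.4, -0.2, -0.3]
grip_width: 0.224
grip_force: 39.4
time_s: 8.25
eef_pos: [616.6, -169.9, 73.3]
ee_rot: [0.0, 0.62, 0.784, 0.0]
force: [0.3, -0.3, 0.8]
grip_width: 0.466
grip_force: 0.0
t 8.75 pos [ 617.7 -170.3  218.1] yaw 13.3 j6 -0.68 RZ -0.529 then [ 0.1332 -0.1105  0.0168] tilt -1.0 grip 0.791 0.0
```

```bash
python3 go.py 480 9 200 -15
```

```text
t 8.75 pos [ 617.7 -170.3  218.1] yaw 13.3 j6 -0.68 RZ 0.494 then [ 0.1376 -0.1795  0.0163] tilt -1.0 grip 0.791 0.0
```

```bash

python3 -m jog '[[0,0,0,0,0,0.1235,0.085],[0,0,0,0,0,0.1235,0.085],[0,0,0,0,0,0.1235,0.085],[0,0,0,0,0,0.1235,0.085]]' >/dev/null
python3 -m jog '[[0.023,-0.03,0.0027,0,0,0,0.085],[0.023,-0.03,0.0027,0,0,0,0.085],[0.023,-0.03,0.0027,0,0,0,0.085]]' >/dev/null
python3 -m jog '[[0.023,-0.03,0.0027,0,0,0,0.085],[0.023,-0.03,0.0027,0,0,0,0.085],[0.023,-0.03,0.0027,0,0,0,0.085],[0,0,0,0,0,0,0.085],[0,0,0,0,0,0,0.085]]' >/dev/null
python3 go.py 480 9 67 -15
python3 look.py w5 340 620 -250 150 1.5 15
```

```text
t 9.95 pos [478.4  10.3 196.8] yaw -15.0 j6 0.04 RZ 0.001 then [-0.0008  0.0019  0.1298] tilt -1.0 grip 0.994 0.0
10.0 [478.8   9.8 196.7] [3.000e-04 7.934e-01 6.087e-01 1.000e-04]
```

View pics/w5.png

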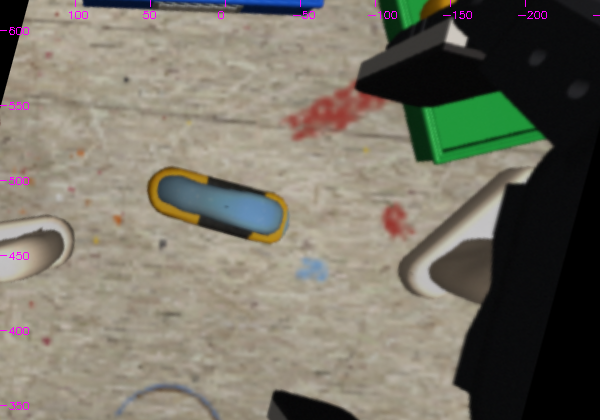

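painted_short foot (148,188)–(288,222): centre ≈(483,5); add 5 mm and grasp.

```bash

python3 -m jog '[[0,0.005,0.03,0,0,0,0.085],[0,0,0.035,0,0,0,0.085],[0,0,0.035,0,0,0,0.085],[0,0,0.02,0,0,0,0.085],[0,0,0.01,0,0,0,0.085]]' 40 >/dev/null
python3 -m jog '[[0,0,0,0,0,0,0.05],[0,0,0,0,0,0,0],[0,0,0,0,0,0,0],[0,0,0,0,0,0,0],[0,0,0,0,0,0,0]]' 
python3 -m jog '[[0,0,-0.01,0,0,0,0],[0,0,-0.03,0,0,0,0],[0,0,-0.04,0,0,0,0],[0,0,-0.04,0,0,0,0],[0,0,-0.02,0,0,0,0]]'
python3 go.py 560 -198.5 207 13.3
```

```text
time_s: 11.0
eef_pos: [483.9, 8.6, 67.5]
ee_rot: [0.001, 0.793, 0.609, 0.001]
force: [-0.0, -0.6, 1.8]
grip_width: 0.223
grip_force: 39.0
time_s: 11.5
eef_pos: [483.8, 8.7, 210.6]
ee_rot: [0.002, 0.793, 0.609, 0.002]
force: [-0.3, -0.1, -0.4]
grip_width: 0.22
grip_force: 39.2
t 11.5 pos [483.8   8.7 210.6] yaw -15.0 j6 0.04 RZ -0.494 then [-0.2192  0.0265  0.0037] tilt -1.0 grip 0.22 39.2
```

```bash

python3 -m jog '[[0,0,0,0,0,-0.1235,0],[0,0,0,0,0,-0.1235,0],[0,0,0,0,0,-0.1235,0],[0,0,0,0,0,-0.1235,0]]' >/dev/null
python3 -m jog '[[-0.0365,0.0044,0,0,0,0,0],[-0.0365,0.0044,0,0,0,0,0],[-0.0365,0.0044,0,0,0,0,0]]' >/dev/null
python3 -m jog '[[-0.0365,0.0044,0,0,0,0,0],[-0.0365,0.0044,0,0,0,0,0],[-0.0365,0.0044,0,0,0,0,0],[0,0,0,0,0,0,0],[0,0,0,0,0,0,0]]' >/dev/null
python3 go.py 560 -198.5 72 13.3
```

```text
t 12.7 pos [ 558.9 -198.4  206.7] yaw 13.2 j6 -0.77 RZ -0.001 then [-0.0005  0.0011  0.1347] tilt -1.0 grip 0.217 39.2
```

```bash

python3 -m jog '[[0,0.001,0.04,0,0,0,0],[0,0,0.04,0,0,0,0],[0,0,0.03,0,0,0,0],[0,0,0.015,0,0,0,0],[0,0,0.009,0,0,0,0]]'
python3 -m jog '[[0,0,0.0,0,0,0,0],[0,0,0,0,0,0,0.04],[0,0,0,0,0,0,0.04],[0,0,0,0,0,0,0.04],[0,0,0,0,0,0,0.04]]' 
python3 -m jog '[[0,0,-0.02,0,0,0,0.04],[0,0,-0.03,0,0,0,0.04],[0,0,-0.04,0,0,0,0.04],[0,0,-0.04,0,0,0,0.06],[0,0,-0.01,0,0,0,0.085]]' >/dev/null
python3 go.py 446 -150 205 43.6
```

```text
time_s: 13.2
eef_pos: [559.7, -196.6, 71.8]
ee_rot: [-0.001, 0.62, 0.785, -0.0]
force: [0.5, 1.1, -1.0]
grip_width: 0.22
grip_force: 39.2
time_s: 13.7
eef_pos: [560.3, -198.0, 73.0]
ee_rot: [0.0, 0.621, 0.784, 0.0]
force: [0.2, 0.1, 0.1]
grip_width: 0.471
grip_force: 0.0
t 14.2 pos [ 561.4 -198.7  217.5] yaw 13.3 j6 -0.77 RZ -0.529 then [ 0.1149 -0.0501  0.0116] tilt -1.0 grip 0.794 0.0
```

```bash

python3 -m jog '[[0,0,0,0,0,-0.132,0.085],[0,0,0,0,0,-0.132,0.085],[0,0,0,0,0,-0.132,0.085],[0,0,0,0,0,-0.133,0.085]]' >/dev/null
python3 -m jog '[[0.0287,-0.0125,0.003,0,0,0,0.085],[0.0287,-0.0125,0.003,0,0,0,0.085],[0.0287,-0.0125,0.003,0,0,0,0.085],[0.0287,-0.0125,0.003,0,0,0,0.085]]' >/dev/null
python3 -m jog '[[0,0,0,0,0,0,0.085],[0,0,0,0,0,0,0.085]]' >/dev/null
python3 go.py 446 -150 67 43.6
python3 look.py w6 330 730 -350 -50 1.5 15
```

```text
t 15.2 pos [ 444.9 -149.5  200.7] yaw 43.6 j6 -1.34 RZ -0.0 then [-0.0011  0.0004  0.1337] tilt -1.0 grip 0.991 0.0
15.25 [ 445.3 -149.7  200.7] [ 4.000e-04  3.940e-01  9.191e-01 -0.000e+00]
```

View pics/w6.png

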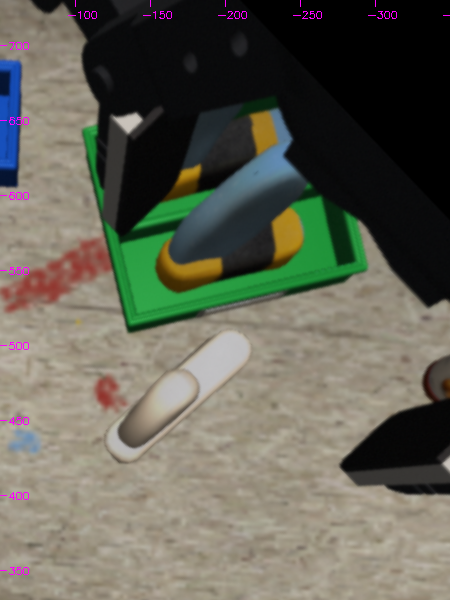

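Both painted castings stand in the green bays. bare_long: foot (108,450)–(250,340), centre ≈(466,-169), grip ≈(448,-149), closing ≈41°. Grasp.

```bash

python3 -m jog '[[0,0.002,0.034,0,0,0.045,0.085],[0,0,0.035,0,0,0,0.085],[0,0,0.035,0,0,0,0.085],[0,0,0.02,0,0,0,0.085],[0,0,0.01,0,0,0,0.085]]' 40 >/dev/null
python3 -m jog '[[0,0,0,0,0,0,0.05],[0,0,0,0,0,0,0],[0,0,0,0,0,0,0],[0,0,0,0,0,0,0],[0,0,0,0,0,0,0]]' 
python3 -m jog '[[0,0,-0.01,0,0,0,0],[0,0,-0.03,0,0,0,0],[0,0,-0.04,0,0,0,0],[0,0,-0.04,0,0,0,0],[0,0,-0.02,0,0,0,0]]'
python3 go.py 615 272 210 9.2
```

```text
time_s: 16.25
eef_pos: [446.6, -148.3, 67.4]
ee_rot: [0.001, 0.414, 0.91, -0.0]
force: [-0.8, -1.0, 4.1]
grip_width: 0.226
grip_force: 40.9
time_s: 16.75
eef_pos: [446.9, -148.3, 210.6]
ee_rot: [0.002, 0.414, 0.91, -0.0]
force: [0.1, 0.1, -1.2]
grip_width: 0.224
grip_force: 40.1
t 16.75 pos [ 446.9 -148.3  210.6] yaw 41.0 j6 -1.29 RZ 0.556 then [ 0.388   0.2332 -0.001 ] tilt -1.0 grip 0.224 40.1
```

```bash

python3 -m jog '[[0,0,0,0,0,0.139,0],[0,0,0,0,0,0.139,0],[0,0,0,0,0,0.139,0],[0,0,0,0,0,0.139,0]]' >/dev/null
python3 -m jog '[[0.0323,0.0194,0,0,0,0,0],[0.0323,0.0194,0,0,0,0,0],[0.0323,0.0194,0,0,0,0,0],[0.0323,0.0194,0,0,0,0,0]]' >/dev/null
python3 -m jog '[[0.0323,0.0194,0,0,0,0,0],[0.0323,0.0194,0,0,0,0,0],[0.0323,0.0194,0,0,0,0,0],[0.0323,0.0194,0,0,0,0,0]]' >/dev/null
python3 -m jog '[[0.0323,0.0194,0,0,0,0,0],[0.0323,0.0194,0,0,0,0,0],[0.0323,0.0194,0,0,0,0,0],[0.0323,0.0194,0,0,0,0,0]]' >/dev/null
python3 -m jog '[[0,0,0,0,0,0,0],[0,0,0,0,0,0,0]]' >/dev/null
python3 go.py 615 272 72 9.2
python3 look.py w7 420 720 50 450 1.5 24
```

```text
t 18.55 pos [614.  272.  206.6] yaw 9.2 j6 0.08 RZ 0.0 then [-0.0002  0.0011  0.1346] tilt -1.0 grip 0.226 40.3
18.6 [614.1 271.2 206.8] [-0.000e+00  6.484e-01  7.613e-01 -3.000e-04]
```

View pics/w7.png

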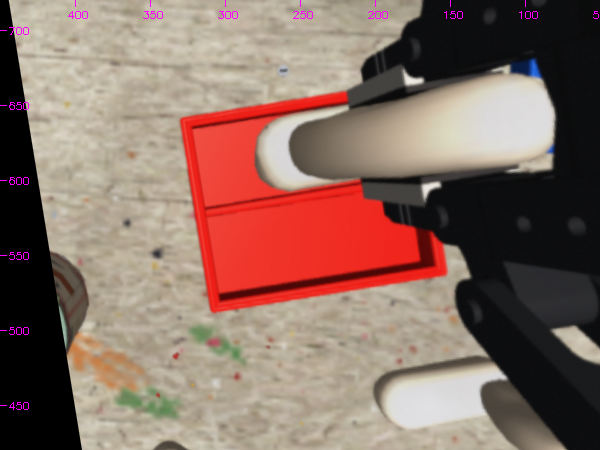

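Red-tray corners (182,120),(213,311),(446,273) match within 2 mm. Lower and release.

```bash

python3 -m jog '[[0,0.001,0.04,0,0,0,0],[0,0,0.04,0,0,0,0],[0,0,0.03,0,0,0,0],[0,0,0.015,0,0,0,0],[0,0,0.009,0,0,0,0]]'
python3 -m jog '[[0,0,0.0,0,0,0,0],[0,0,0,0,0,0,0.04],[0,0,0,0,0,0,0.04],[0,0,0,0,0,0,0.04],[0,0,0,0,0,0,0.04]]' 
python3 -m jog '[[0,0,-0.02,0,0,0,0.04],[0,0,-0.03,0,0,0,0.04],[0,0,-0.04,0,0,0,0.04],[0,0,-0.04,0,0,0,0.06],[0,0,-0.01,0,0,0,0.085]]' >/dev/null
python3 go.py 457 123 205 10
```

```text
time_s: 19.1
eef_pos: [615.3, 271.0, 72.3]
ee_rot: [-0.0, 0.649, 0.761, -0.0]
force: [0.7, -0.1, -1.0]
grip_width: 0.227
grip_force: 40.2
time_s: 19.6
eef_pos: [615.5, 272.0, 73.2]
ee_rot: [0.0, 0.648, 0.761, 0.0]
force: [-0.2, 0.4, 0.1]
grip_width: 0.468
grip_force: 0.0
t 20.1 pos [616.6 272.3 218.2] yaw 9.2 j6 0.08 RZ -0.014 then [-0.1193 -0.1832  0.0116] tilt -1.0 grip 0.797 0.0
```

```bash

python3 -m jog '[[-0.02,-0.0305,0.002,0,0,-0.014,0.085],[-0.02,-0.0305,0.002,0,0,0,0.085],[-0.02,-0.0305,0.002,0,0,0,0.085]]' >/dev/null
python3 -m jog '[[-0.02,-0.0305,0.002,0,0,0,0.085],[-0.02,-0.0305,0.002,0,0,0,0.085],[-0.02,-0.0305,0.002,0,0,0,0.085],[0,0,0,0,0,0,0.085],[0,0,0,0,0,0,0.085]]' >/dev/null
python3 go.py 457 123 67 10
python3 look.py w8 330 680 0 400 1.5 15
```

```text
t 20.9 pos [455.6 122.2 200.9] yaw 9.9 j6 -0.16 RZ -0.001 then [0.0005 0.0014 0.1339] tilt -1.0 grip 0.995 0.0
20.95 [456.  122.6 200.8] [3.000e-04 6.431e-01 7.658e-01 3.000e-04]
```

View pics/w8.png

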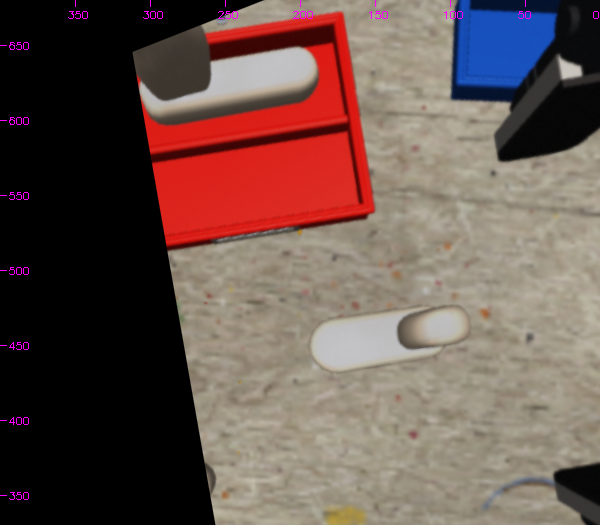

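bare_short foot from (309,345) to ≈(447,337): centre ≈(453,147), grip ≈(457,124), angle 10° as planned. Grasp.

```bash

python3 -m jog '[[0,0.001,0.034,0,0,0,0.085],[0,0,0.035,0,0,0,0.085],[0,0,0.035,0,0,0,0.085],[0,0,0.02,0,0,0,0.085],[0,0,0.01,0,0,0,0.085]]' 40 >/dev/null
python3 -m jog '[[0,0,0,0,0,0,0.05],[0,0,0,0,0,0,0],[0,0,0,0,0,0,0],[0,0,0,0,0,0,0],[0,0,0,0,0,0,0]]' 
python3 -m jog '[[0,0,-0.01,0,0,0,0],[0,0,-0.03,0,0,0,0],[0,0,-0.04,0,0,0,0],[0,0,-0.04,0,0,0,0],[0,0,-0.02,0,0,0,0]]'
python3 go.py 561.5 213 210 9.2
```

```text
time_s: 21.95
eef_pos: [456.9, 122.6, 67.3]
ee_rot: [0.001, 0.643, 0.766, 0.001]
force: [-0.4, -0.0, 3.8]
grip_width: 0.225
grip_force: 40.3
time_s: 22.45
eef_pos: [457.2, 122.6, 210.6]
ee_rot: [0.002, 0.643, 0.766, 0.002]
force: [0.3, -0.9, -1.7]
grip_width: 0.232
grip_force: 40.1
t 22.45 pos [457.2 122.6 210.6] yaw 10.0 j6 -0.16 RZ 0.014 then [0.0726 0.1174 0.0011] tilt -1.0 grip 0.232 40.1
```

```bash

python3 -m jog '[[0.0182,0.0294,0,0,0,0.014,0],[0.0182,0.0294,0,0,0,0,0],[0.0182,0.0294,0,0,0,0,0],[0.0182,0.0294,0,0,0,0,0]]' >/dev/null
python3 -m jog '[[0,0,0,0,0,0,0],[0,0,0,0,0,0,0]]' >/dev/null
python3 go.py 561.5 213 72 9.2
```

```text
t 23.05 pos [560.4 213.7 206.6] yaw 9.2 j6 0.01 RZ 0.0 then [-0.0008  0.0011  0.1346] tilt -1.0 grip 0.231 39.9
```

```bash

python3 -m jog '[[0,0.001,0.04,0,0,0,0],[0,0,0.04,0,0,0,0],[0,0,0.03,0,0,0,0],[0,0,0.015,0,0,0,0],[0,0,0.009,0,0,0,0]]'
python3 -m jog '[[0,0,0.0,0,0,0,0],[0,0,0,0,0,0,0.04],[0,0,0,0,0,0,0.04],[0,0,0,0,0,0,0.04],[0,0,0,0,0,0,0.04]]' 
python3 -m jog '[[0,0,-0.02,0,0,0,0.04],[0,0,-0.03,0,0,0,0.04],[0,0,-0.04,0,0,0,0.04],[0,0,-0.04,0,0,0,0.06],[0,0,-0.01,0,0,0,0.085]]' >/dev/null
python3 go.py 380 309 205 -34
```

```text
time_s: 23.55
eef_pos: [560.7, 212.9, 71.9]
ee_rot: [-0.001, 0.649, 0.761, -0.001]
force: [-0.1, 0.5, -0.7]
grip_width: 0.226
grip_force: 39.9
time_s: 24.05
eef_pos: [561.8, 213.7, 73.1]
ee_rot: [0.0, 0.648, 0.761, 0.0]
force: [-0.4, 0.1, 0.1]
grip_width: 0.466
grip_force: 0.0
t 24.55 pos [563.  214.  217.6] yaw 9.2 j6 0.01 RZ 0.754 then [-0.0236 -0.2049  0.011 ] tilt -1.0 grip 0.788 0.0
```

```bash

python3 -m jog '[[0,0,0,0,0,0.1257,0.085],[0,0,0,0,0,0.1257,0.085],[0,0,0,0,0,0.1257,0.085]]' >/dev/null
python3 -m jog '[[0,0,0,0,0,0.1257,0.085],[0,0,0,0,0,0.1257,0.085],[0,0,0,0,0,0.1257,0.085]]' >/dev/null
python3 -m jog '[[-0.0039,-0.0341,0.002,0,0,0,0.085],[-0.0039,-0.0341,0.002,0,0,0,0.085],[-0.0039,-0.0341,0.002,0,0,0,0.085]]' >/dev/null
python3 -m jog '[[-0.0039,-0.0341,0.002,0,0,0,0.085],[-0.0039,-0.0341,0.002,0,0,0,0.085],[-0.0039,-0.0341,0.002,0,0,0,0.085],[0,0,0,0,0,0,0.085],[0,0,0,0,0,0,0.085]]' >/dev/null
python3 go.py 380 309 67 -34
python3 look.py w9 250 650 150 450 1.5 15
```

```text
t 25.95 pos [378.8 309.  200.4] yaw -34.0 j6 1.04 RZ 0.0 then [0.0007 0.001  0.1334] tilt -1.0 grip 0.994 0.0
26.0 [379.4 308.7 200.5] [1.000e-04 8.831e-01 4.692e-01 0.000e+00]
```

View pics/w9.png

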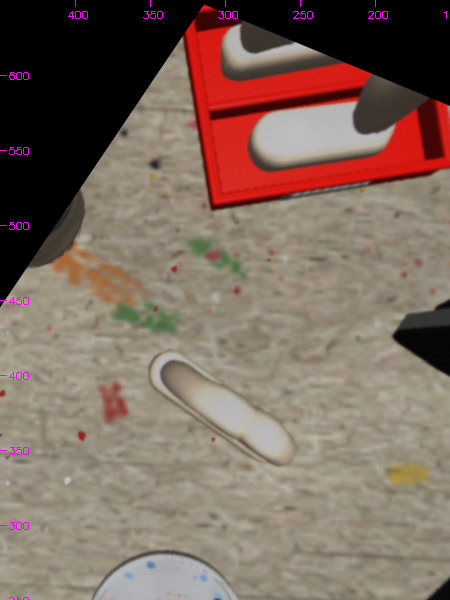

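twin foot left end (150,360), paddle notch (245,420): centre ≈(381,305). Both bare singles sit in the red bays. Grasp the twin.

```bash

python3 -m jog '[[-0.003,0.001,0.033,0,0,0,0.085],[0,0,0.035,0,0,0,0.085],[0,0,0.035,0,0,0,0.085],[0,0,0.02,0,0,0,0.085],[0,0,0.01,0,0,0,0.085]]' 40 >/dev/null
python3 -m jog '[[0,0,0,0,0,0,0.05],[0,0,0,0,0,0,0],[0,0,0,0,0,0,0],[0,0,0,0,0,0,0],[0,0,0,0,0,0,0]]' 
python3 -m jog '[[0,0,-0.01,0,0,0,0],[0,0,-0.03,0,0,0,0],[0,0,-0.04,0,0,0,0],[0,0,-0.04,0,0,0,0],[0,0,-0.03,0,0,0,0]]'
python3 go.py 651.5 17 215 -2.5
```

```text
time_s: 27.0
eef_pos: [378.6, 306.0, 68.4]
ee_rot: [0.0, 0.883, 0.469, 0.001]
force: [-0.5, -1.1, 4.5]
grip_width: 0.234
grip_force: 39.2
time_s: 27.5
eef_pos: [378.2, 305.9, 220.8]
ee_rot: [0.0, 0.883, 0.469, 0.001]
force: [0.0, 0.6, -1.9]
grip_width: 0.23
grip_force: 39.5
t 27.5 pos [378.2 305.9 220.8] yaw -34.0 j6 1.03 RZ -0.55 then [-0.2767  0.2856  0.0055] tilt -1.0 grip 0.23 39.5
```

```bash

python3 -m jog '[[0,0,0,0,0,-0.1375,0],[0,0,0,0,0,-0.1375,0],[0,0,0,0,0,-0.1375,0],[0,0,0,0,0,-0.1375,0]]' >/dev/null
python3 -m jog '[[-0.0277,0.0286,0,0,0,0,0],[-0.0277,0.0286,0,0,0,0,0],[-0.0277,0.0286,0,0,0,0,0],[-0.0277,0.0286,0,0,0,0,0],[-0.0277,0.0286,0,0,0,0,0]]' >/dev/null
python3 -m jog '[[-0.0277,0.0286,0,0,0,0,0],[-0.0277,0.0286,0,0,0,0,0],[-0.0277,0.0286,0,0,0,0,0],[-0.0277,0.0286,0,0,0,0,0],[-0.0277,0.0286,0,0,0,0,0]]' >/dev/null
python3 -m jog '[[0,0,0,0,0,0,0],[0,0,0,0,0,0,0]]' >/dev/null
python3 go.py 651.5 17 72 -2.5
python3 look.py w10 500 750 -150 150 1.9 24
```

```text
t 29.1 pos [651.5  16.1 217.6] yaw -2.6 j6 -0.11 RZ -0.001 then [0.0009 0.     0.1456] tilt -1.0 grip 0.227 39.6
29.15 [651.3  16.9 217.8] [-3.000e-04  7.225e-01  6.914e-01 -0.000e+00]
```

View pics/w10.png

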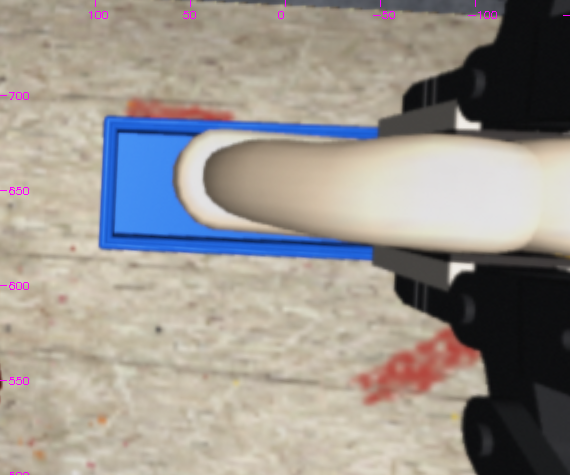

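Blue-tray corners (105,117),(99,247) agree within 2 mm with plan. Lower, release, rise.

```bash

python3 -m jog '[[0,0,0.04,0,0,0,0],[0,0,0.04,0,0,0,0],[0,0,0.04,0,0,0,0],[0,0,0.016,0,0,0,0],[0,0,0.009,0,0,0,0]]'
python3 -m jog '[[0,0,0.0,0,0,0,0],[0,0,0,0,0,0,0.04],[0,0,0,0,0,0,0.04],[0,0,0,0,0,0,0.04],[0,0,0,0,0,0,0.04]]' 
python3 -m jog '[[0,0,-0.02,0,0,0,0.04],[0,0,-0.03,0,0,0,0.04],[0,0,-0.04,0,0,0,0.04],[0,0,-0.04,0,0,0,0.04],[0.03,0,-0.04,0,0,0,0.04]]' >/dev/null
python3 -m jog '[[0.04,0.0,-0.03,0,0,0,0.04],[0.04,-0.04,-0.02,0,0,0,0.04],[0.04,-0.04,0,0,0,0,0.04],[0.04,-0.04,0,0,0,0,0.04],[0.04,-0.04,0,0,0,0,0.04]]' >/dev/null
python3 -m jog '[[0.03,-0.04,0,0,0,0,0.04],[0,0,0,0,0,0,0.04],[0,0,0,0,0,0,0.04]]'
python3 - <<'E'
from h import *
im=eyes.capture('side'); save('end',cv2.resize(im[120:290,150:400],None,fx=3.2,fy=3.2,interpolation=2))
E
```

```text
time_s: 29.65
eef_pos: [650.8, 17.7, 72.1]
ee_rot: [-0.001, 0.722, 0.692, -0.0]
force: [-8.6, 2.5, 45.8]
grip_width: 0.229
grip_force: 46.6
time_s: 30.15
eef_pos: [651.7, 16.5, 72.9]
ee_rot: [0.0, 0.723, 0.691, 0.0]
force: [0.5, 0.6, 0.3]
grip_width: 0.471
grip_force: 0.0
time_s: 31.45
eef_pos: [482.6, 264.1, 289.8]
ee_rot: [0.0, 0.722, 0.692, 0.0]
force: [0.1, -0.9, -0.5]
grip_width: 0.47
grip_force: 0.0
```

View pics/end.png

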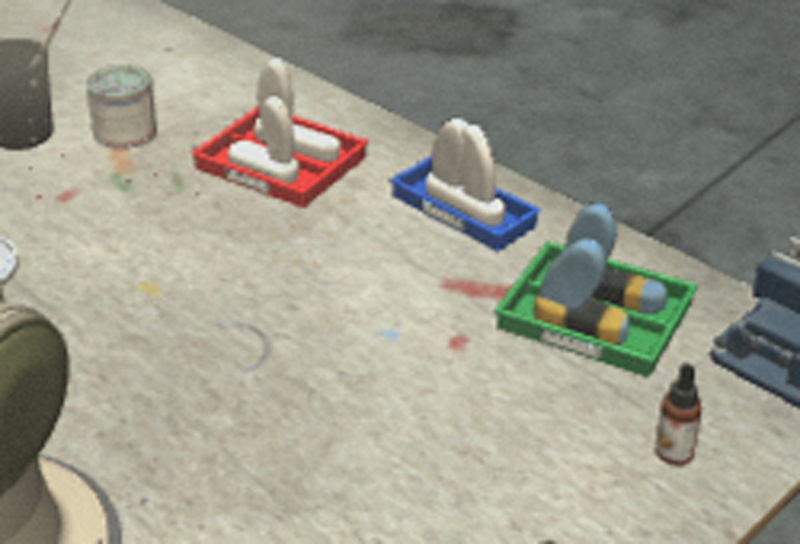

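All five castings stand upright in their bays: red (275,130) px, blue (465,175), green (600,270). The tin and the bottle have not moved.

```bash
python3 -c "from rig import finish_job; print(finish_job())"
```

```text
the job is handed in; nothing more can be done
None
```

All five castings were sorted upright into their bays (painted in green, single-paddle bare in red, twin in blue), the tin and bottle look unmoved in the final picture, and the job was handed in at about 31.5 s; no verdict came back.

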